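# Zero the peak pointer and take up the vibration probe level

## Robot

A 6-joint arm with a two-finger parallel gripper is mounted at the origin on a cart in front of the work surface, level with it; the furniture and walls round the work are solid. World frame = base frame: x ahead of the robot, y to its left, z up, the work surface at z = 0. Lengths are in m, angles in rad, forces in N, time in s.
With the tool pointing down it reaches from about 0.325 to 0.85 m from the base axis. Payload 15.5 kg.
Tool frame: the origin (TCP) lies at the very end of the fingers, on their centre line; the grasp point (between the pads) lies bot.grasp_offset behind it (bot.grasp_offset is the distance from the TCP to the grasp point, in m); z points along the fingers, y is the line along which they close (so a half turn about z gives the same grasp; the last joint's range is limited). The gripper opens to 91 mm and grips with 3 to 60 N. Pads are 32 mm wide; open, the fingers measure 118 mm over their backs; the gripper's body (76 mm by 178 mm) begins 60 mm behind the grasp point.
Start: joints at [-0.096, 0.494, 1.345, -0, 1.302, -0.096], TCP at [0.625, 0, 0.214] pointing down, gripper open.
Joint ranges: [-2.91, 2.91], [-0.82, 2.16], [0.22, 2.67], [-1.22, 4.37], [0.12, 2.79], [-3.08, 3.08]. Speed limits (rad/s): [1.89, 1.89, 2.57, 3.01, 3.01, 3.01].

## Interface

Orientations are given as a rotation vector (axis times angle).
In Python, from plant import bot, vision gives the robot as it stands.
- The arm moves only by the shell command python3 -m inch 'ROWS' [FORCE]. ROWS is JSON, a list of rows, each an object with "gripper": the gripper command: -1 is shut, 1 is fully open, values between are in proportion; "translation": the shift along the tool's x, y, z in units of 25 mm (1.0 is 25 mm), a list of three; "dr": the turn, a rotation vector about the tool's x, y, z in rad, a list of three. A call has 1 to 10 rows; each row shifts and turns the commanded pose from where the row before left it, along the tool's axes as they then stand; what a row does not reach is not made up. A row lasts 1/8 s, in which the tool goes at most 62.5 mm and 10.7 degrees, less where a joint would pass 70% of its speed; a pose out of reach is approached as far as the arm can. A call is refused whole if a number of a shift passes 1 or a number of a turn 0.188, either way. A call with a gripper value outside its range is refused whole. The fingers move at their own pace and stop on an object; FORCE is the grip in N (left out, the last holds). Time passes only in rows, so rows that do not move let the fingers close. It gives the time, the measured TCP pose, the force, the opening and the grip force at its end, in the units of the state.
- bot.state(): the state, without advancing time (a new reading comes with each control period).
- vision.camera(name): name is "scene" or "side" or "wrist"; returns the picture (400x640x3 uint8, blue, green, red); there is no depth.
- vision.camera_model(name): a dict with "fx", "fy", "cx", "cy" (pixels), "D" ([k1, k2, p1, p2, k3] as OpenCV has them; the pictures are not rectified), "origin" and "orientation" of the camera in the world; the wrist camera has in their place "hand_eye" (4x4, takes a point from camera to tool coordinates, whose origin is the TCP and whose axes are the flange's). Camera axes: x right, y down, z forward; pixel columns grow to the right and rows downward; lengths in m; the calibration is good to about 2 mm. A picture is of the moment at which its call begins: read the wrist's pose just before it. camera_model takes no time and is no camera call.
- bot.sign_off(): hands the job in; it is judged then, once.
The state is a dict: "t": time; "joint_pos": joint angles; "joint_vel": joint speeds; "effort": joint torques, N m; "eef_pos": TCP position; "orientation": TCP orientation; "wrist_force": force on the tool from outside, world axes, zero at the start; "ft_torque": the same for the moment, N m; "gripper_width": finger opening in m; "finger_force": force on a finger pad.
Only numpy, scipy, OpenCV 4.12 (cv2) and the standard library are available. Lean on these libraries where they do the work, as an engineer would, in place of code of your own. Each camera call takes 0.05 s, during which the arm holds its last target. There are 200 camera calls.

## Task

Get the bench vibration meter ready for a horizontal reading: first, with the probe still in its holster, turn the meter's knob anticlockwise until its peak pointer is fully back at the zero stop. Then draw the probe out of its inclined holster, turn it level, and finish while holding it still and level in the gripper, at least 20 cm above the bench. Leave the loose fittings on the bench where they are.

Things in the scene. Friction and masses are not known exactly. Their poses are not given: they have to be found in the camera images.
- meter: Grey bench meter, a fixed box 140 x 140 mm and 56 mm high with a round steel-rimmed white dial (120 mm across, its face 60 mm above the bench) on top. Origin: centre of its underside on the bench. z up; its +x axis points to the zero mark of the dial, the side away from the robot at yaw 0.
- knob_grip (a point): On the vertical axis of the knob in the middle of the dial, 83 mm above the bench, the height to grip. The black knob has an upright bar grip 42 mm long, 12 mm thick, from 70 to 96 mm above the bench, on a disc of 36 mm. Orientation is that of the meter and does not turn with the knob.
- peak_knob (a joint): Turn of the knob and of the thin black peak pointer fixed to it, rad: 0 at the zero stop (a hard stop), growing clockwise seen from above, up to 4.7. The pointer, and the long side of the bar grip, lie along the meter's +x turned clockwise by this value. It turns with light friction (0.02 N m) and stays where it is left. Starts between 0.6 and 1.3.
- holster: Fixed holster: a dark steel foot 150 x 100 x 8 mm with an aluminium tube (outside 37 mm, bore 27 mm, 60 mm long) inclined 45 degrees. Origin: centre of the foot's underside on the bench. z up; the tube leans in the x-z plane: its mouth faces up and towards the holster's -x (towards the robot at yaw 0).
- holster_mouth (a point): Centre of the tube's mouth, 100 mm above the bench; orientation that of the holster. The probe sags about 3 degrees from the tube's axis. The way out of the tube is along (-0.707, 0, 0.707) in the holster's axes.
- probe: Loose probe, 196 mm long, 0.11 to 0.23 kg, standing in the holster, its collar on the tube's mouth. Origin: on its axis, at the collar's underside; z axis from tip to tail, y level along the holster's y. Towards the tip: barrel 24 mm across for 58 mm, then an 8 mm stinger to 95 mm. Towards the tail: collar 36 mm across, 6 mm thick, then the black handle to 98 mm.
- probe_grip (a point): Middle of the probe's handle, on its axis 50 mm from the origin towards the tail, about 132 mm above the bench at the start. The handle is a rounded rectangle in section, 32 mm along the probe's x and 26 mm along its y. The centre of mass lies between here and the collar.
- probe_tip (a point): End of the stinger, on the axis 95 mm from the probe's origin; it must travel 95 mm along the tube's axis to come clear of the tube.
- bush_steel: Loose steel bush, 42 mm across, 40 mm high; origin at the centre of its underside. Bystander.
- bolt_m16: Loose hex bolt with nut, standing on its head, 26 mm across, 79 mm high; origin at the centre of its underside. Bystander.
- brass_nipple: Loose brass nipple standing on end, 30 mm across, 48 mm high; origin at the centre of its underside. Bystander.

How it is judged:
On the way, in this order (a step that is already met when the one before it is completed fails the run):
1. the peak pointer is back at zero (within 0.10 rad) with the probe still in its holster (value of joint peak_knob below 0.1 rad and distance of probe from where it was at the start of the episode below 0.03 m), for 0.2 s.
2. the probe is in the gripper, drawn clear of the holster, its tip above the tube's mouth (height (world z) of probe_tip above 0.1 m and contact force between the fingers and probe above 1 N and contact force between holster and probe below 0.1 N), for 0.2 s.
3. the probe is level in the gripper and raised (height (world z) of probe_grip above 0.19 m and height (world z) of probe_tip above 0.16 m and angle between probe's own z axis and vertical between 1.37 and 1.77 rad and contact force between the fingers and probe above 1 N and contact force between each of holster, meter and probe below 0.1 N), for 0.2 s.
At the end, for the whole second after the job is handed in: The pointer is at zero within 0.10 rad; the gripper holds the probe (over 1 N), level within 11 degrees, its handle's middle over 0.19 m and its tip over 0.16 m above the bench, touching neither holster nor meter, and still (under 0.03 m/s and 0.2 rad/s) (all of step 3 and value of joint peak_knob below 0.1 rad and linear speed of probe below 0.03 m/s and angular speed of probe below 0.2 rad/s); the arm keeps its last pose, push and grip.
It fails at once if a loose fitting (bush, bolt or nipple) is moved more than 3 cm (distance of any of bush_steel, bolt_m16, brass_nipple from where it was at the start of the episode above 0.03 m).
It fails at once if the probe is pulled more than 3 cm out before the pointer is zeroed (value of joint peak_knob above 0.3 rad and distance of probe from where it was at the start of the episode above 0.03 m).
It also fails if it takes over 54 s, if anything falls off the work surface, if the arm or the gripper's body presses on something with over 40 N, if the wrist force passes 120 N, or if a joint passes its speed limit or range.

## Working session

There is one attempt and no reset: what is moved stays moved. The work goes in short steps, Python scripts to look and compute and a shell command to move; the robot and the scene stay as the last step left them, time stands still between calls to the robot, and variables do not carry over. Pictures are saved under pics/ and viewed, at most 10 in all, crops included, and the job is handed in when it is done.

```bash
mkdir -p pics; ls; python3 - <<'E'
from plant import bot, vision
import cv2
print(bot.state(), bot.grasp_offset)
for n in("scene","side","wrist"):
    cv2.imwrite(f"pics/{n}0.png",vision.camera(n)); print(n,vision.camera_model(n))
E
```

```text
pics
{'t': 0.0, 'joint_pos': array([-9.55074041e-02,  4.94169791e-01,  1.34614262e+00, -1.64788116e-06,
        1.30252109e+00, -9.54618689e-02]), 'joint_vel': array([-5.35701593e-04,  7.89917928e-04,  1.56486905e-03, -7.58538236e-05,
       -1.04283247e-04,  1.69075177e-03]), 'effort': array([-1.07322368e-03, -8.78814626e+01, -3.81857479e+01,  7.05250050e-02,
        5.33505273e-02, -1.50444166e-04]), 'eef_pos': array([6.24605627e-01, 3.57907338e-05, 2.13342713e-01]), 'orientation': array([-2.22081534e+00, -2.22071519e+00,  1.24209923e-03]), 'wrist_force': array([-0.14950518,  0.40990312,  0.30313056]), 'ft_torque': array([ 0.00894874, -0.01820563, -0.01323459]), 'finger_force': 0.0, 'gripper_width': 0.09122314318704208} 0.0188
scene {'fx': 448.68991181608993, 'fy': 448.68991181608993, 'cx': 317.8788299781984, 'cy': 208.80947184879642, 'D': array([0.01858727, 0.        , 0.        , 0.        , 0.        ]), 'origin': array([ 0.18321286, -0.42154944,  0.76495611]), 'orientation': array([-2.31384549,  0.85756418, -0.32312758])}
side {'fx': 396.99734982500917, 'fy': 396.99734982500917, 'cx': 323.5744126044359, 'cy': 203.3992141765373, 'D': array([-0.02019228,  0.        ,  0.        ,  0.        ,  0.        ]), 'origin': array([0.35893185, 0.76681608, 0.41827944]), 'orientation': array([-0.28023835,  2.4680312 , -1.66223263])}
wrist {'fx': 354.79540354255226, 'fy': 354.79540354255226, 'cx': 318.40123246692247, 'cy': 201.0976899500589, 'D': array([-0.01365976,  0.        ,  0.        ,  0.        ,  0.        ]), 'hand_eye': array([[-4.71662945e-04, -9.70534953e-01, -2.40959920e-01,
         6.80893994e-02],
       [ 9.99999404e-01, -2.20431288e-04, -1.06958200e-03,
         3.64212236e-04],
       [ 9.84951614e-04, -2.40960281e-01,  9.70534478e-01,
        -1.69980891e-01],
       [ 0.00000000e+00,  0.00000000e+00,  0.00000000e+00,
         1.00000000e+00]])}
```

View pics/scene0.png

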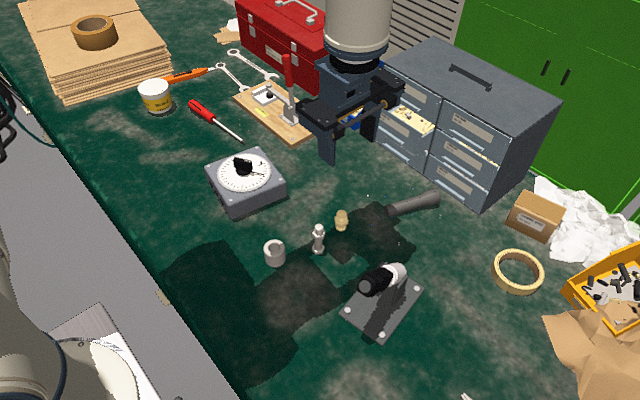

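View pics/side0.png

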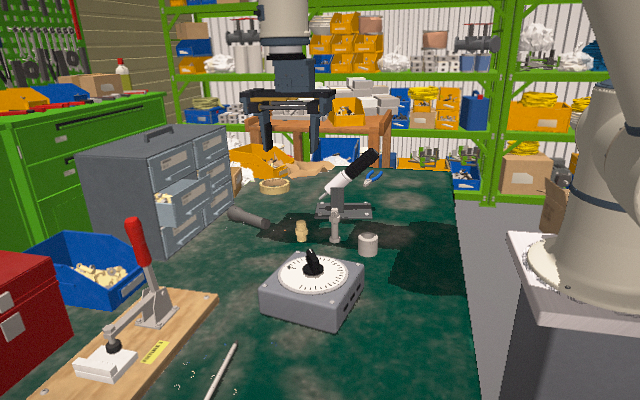

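View pics/wrist0.png

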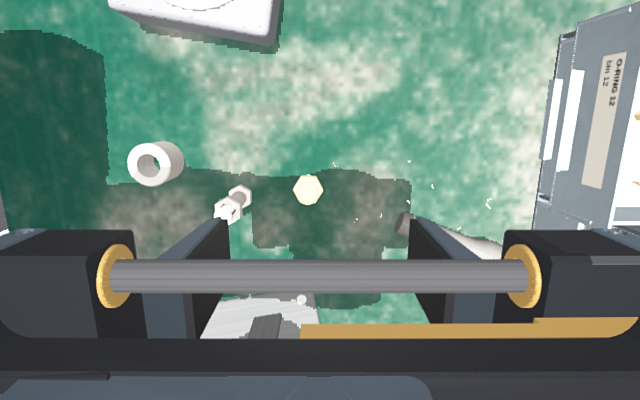

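The scene view shows the meter at about (245,180), with its knob at (243,165). The holster is at (383,300), with the handle near (370,282). The bush (274,252), bolt (319,238) and nipple (341,220) stand between the two. I'll enlarge the key parts.

```bash
cat > h.py <<'E'
import numpy as np, cv2
from scipy.spatial.transform import Rotation as R
from plant import bot, vision
def cam(n,st=None):
    m=vision.camera_model(n); K=np.array([[m['fx'],0,m['cx']],[0,m['fy'],m['cy']],[0,0,1]])
    if n=='wrist':
        st=st or bot.state(); T=np.eye(4);T[:3,:3]=R.from_rotvec(st['orientation']).as_matrix();T[:3,3]=st['eef_pos'];T=T@m['hand_eye']
        return K,m['D'],T[:3,3],T[:3,:3]
    return K,m['D'],m['origin'],R.from_rotvec(m['orientation']).as_matrix()
def rays(c,px):
    K,D,o,M=c; u=cv2.undistortPoints(np.float64(px).reshape(-1,1,2),K,D)[:,0]
    return np.c_[u,np.ones(len(u))]@M.T
def plane(c,px,z):
    d=rays(c,px); return c[2]+d*((z-c[2][2])/d[:,2])[:,None]
def tri(ps):  # [(cam,px)]
    A=np.zeros((3,3));b=np.zeros(3)
    for c,p in ps:
        d=rays(c,[p])[0];d/=np.linalg.norm(d);P=np.eye(3)-np.outer(d,d);A+=P;b+=P@c[2]
    return np.linalg.solve(A,b)
def proj(c,X):
    K,D,o,M=c; return cv2.projectPoints((np.float64(X).reshape(-1,3)-o)@M,np.zeros(3),np.zeros(3),K,D)[0][:,0]
E
python3 - <<'E'
from h import *
s=cv2.imread('pics/scene0.png');d=cv2.imread('pics/side0.png')
def crop(i,x,y,w,h,W,H):return cv2.resize(i[y:y+h,x:x+w],(W,H),interpolation=cv2.INTER_CUBIC)
a=np.hstack([crop(s,200,140,100,75,400,300),crop(s,335,245,100,75*1,400,300)])
b=np.hstack([crop(d,255,240,120,90,400,300),crop(d,300,140,100,75,400,300)])
cv2.imwrite('pics/c.png',np.vstack([a,b]))
E
```

```text
(no output)
```

View pics/c.png

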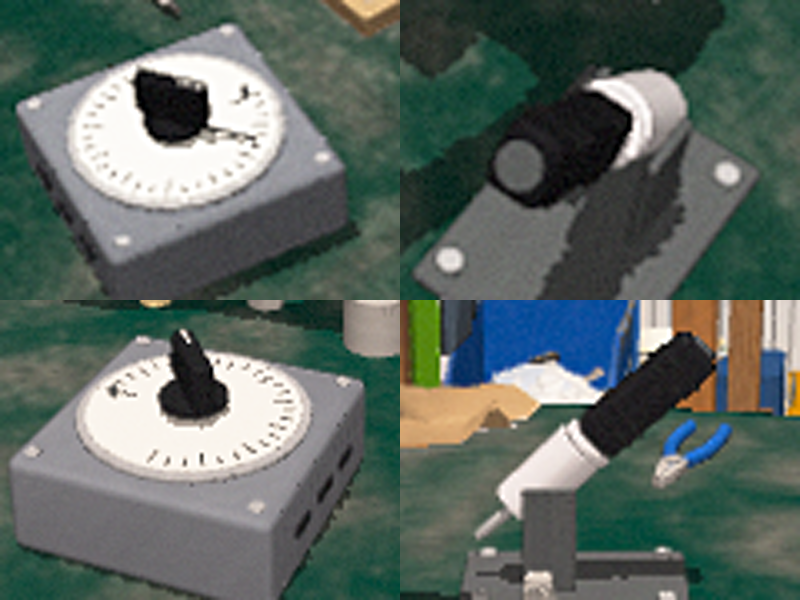

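Top left, the pointer shows at crop (255,137), pointing right, and the dial and screws are clear. On the right, the handle's tail cap is at crop (520,165) in the scene view. The collar and foot screws can be picked in both views.

```bash
python3 - <<'E'
from h import *
np.set_printoptions(precision=4,suppress=True)
S=cam('scene');D=cam('side')
s=cv2.imread('pics/scene0.png');d=cv2.imread('pics/side0.png')
def white(i,box):
    x,y,w,h=box;m=np.zeros(i.shape[:2],np.uint8);m[y:y+h,x:x+w]=(i[y:y+h,x:x+w].min(2)>185)*255
    m=cv2.morphologyEx(m,cv2.MORPH_CLOSE,np.ones((3,3)))
    c=max(cv2.findContours(m,cv2.RETR_EXTERNAL,cv2.CHAIN_APPROX_NONE)[0],key=cv2.contourArea)
    return cv2.convexHull(c)[:,0]
for n,c,i,b in(('s',S,s,(210,145,70,60)),('d',D,d,(270,245,85,60))):
    P=plane(c,white(i,b),.06)[:,:2]; e=cv2.minEnclosingCircle(np.float32(P)); 
    A=np.c_[2*P,np.ones(len(P))]; q=np.linalg.lstsq(A,(P**2).sum(1),rcond=None)[0]
    print(n,'dial',e,q[:2],np.sqrt(q[2]+q[:2]@q[:2]))
fs=lambda L,x0,y0,k,ox=0,oy=0:[(x0+(x-ox)/k-.0,y0+(y-oy)/k) for x,y in L]
sc=plane(S,fs([(33,103),(228,30),(322,156),(122,240)],200,140,4),.057);print('screws',sc,sc.mean(0))
sd=plane(D,fs([(143,339),(343,380),(258,507),(33,451)],255,240,10/3,0,300),.057);print('screws side',sd,sd.mean(0))
print('ptr',plane(S,fs([(255,137)],200,140,4),.062))
# holster
print('foot scene',plane(S,fs([(450,260),(728,174)],335,245,4,400),.009))
print('foot corners scene',plane(S,fs([(414,275),(758,175)],335,245,4,400),.008))
print('foot side screws',plane(D,fs([(488,552),(665,552),(666,596)],300,140,4,400,300),.009))
t=tri([(S,fs([(520,165)],335,245,4,400)[0]),(D,fs([(698,352)],300,140,4,400,300)[0])]);print('tail',t)
# black handle masks: axis via minAreaRect
for n,c,i,b in(('s',S,s,(350,255,50,45)),('d',D,d,(340,140,45,50))):
    x,y,w,h=b;m=(i[y:y+h,x:x+w].max(2)<45).astype(np.uint8)
    cc=max(cv2.findContours(m,cv2.RETR_EXTERNAL,cv2.CHAIN_APPROX_NONE)[0],key=cv2.contourArea)
    r=cv2.minAreaRect(cc);print(n,'handle rect',np.add(r[0],(x,y)),r[1:],cv2.boxPoints(r).tolist() and (cv2.boxPoints(r)+(x,y)).tolist())
for nm,a,b in(('bush',(274,243),(367,237)),('bolt',(319,227),(335,210)),('nip',(341,212),(301,222))):print(nm,tri([(S,a),(D,b)]))
E
```

```text
s dial ((0.52236407995224, 0.21427956223487854), 0.05973207578063011) [0.5223 0.2141] 0.05912873570955342
d dial ((0.5219592452049255, 0.2118394374847412), 0.05967031046748161) [0.5224 0.2119] 0.058637311812903735
screws [[0.4736 0.2821 0.057 ]
 [0.5921 0.2608 0.057 ]
 [0.5714 0.1449 0.057 ]
 [0.4544 0.1644 0.057 ]] [0.5229 0.2131 0.057 ]
screws side [[0.5704 0.1418 0.057 ]
 [0.4532 0.1633 0.057 ]
 [0.4728 0.2812 0.057 ]
 [0.5897 0.2601 0.057 ]] [0.5215 0.2116 0.057 ]
ptr [[0.5496 0.1761 0.062 ]]
foot scene [[ 0.486  -0.1634  0.009 ]
 [ 0.6185 -0.217   0.009 ]]
foot corners scene [[ 0.4686 -0.1578  0.008 ]
 [ 0.6296 -0.2265  0.008 ]]
foot side screws [[ 0.6154 -0.2207  0.009 ]
 [ 0.4955 -0.2433  0.009 ]
 [ 0.4842 -0.1682  0.009 ]]
tail [ 0.4723 -0.2039  0.1616]
s handle rect [374.5 275.5] ((41.0, 49.0), 90.0) [[350.0, 255.0], [399.0, 255.0], [399.0, 296.0], [350.0, 296.0]]
d handle rect [361.67   162.6193] ((14.106196403503418, 37.280662536621094), 49.08561706542969) [[342.96446323394775, 169.49746322631836], [371.1370544433594, 145.0812177658081], [380.3756332397461, 155.74111557006836], [352.20304107666016, 180.1573600769043]]
bush [0.4589 0.0254 0.0426]
bolt [ 0.5361 -0.0224  0.0775]
nip [ 0.6109 -0.006   0.0493]
```

```bash
python3 -m inch '[{"gripper":1,"translation":[0.85,-0.41,0.37],"dr":[0,0,0]},{"gripper":1,"translation":[0.85,-0.41,0.37],"dr":[0,0,0]},{"gripper":1,"translation":[0.85,-0.41,0.37],"dr":[0,0,0]},{"gripper":1,"translation":[0.85,-0.41,0.37],"dr":[0,0,0]},{"gripper":1,"translation":[0.85,-0.41,0.37],"dr":[0,0,0]},{"gripper":1,"translation":[0.85,-0.41,0.37],"dr":[0,0,0]},{"gripper":1,"translation":[0.85,-0.41,0.37],"dr":[0,0,0]},{"gripper":1,"translation":[0.85,-0.41,0.37],"dr":[0,0,0]},{"gripper":1,"translation":[0.85,-0.41,0.37],"dr":[0,0,0]},{"gripper":1,"translation":[0.87,-0.41,0.37],"dr":[0,0,0]}]' 20
python3 -m inch '[{"gripper":1,"translation":[0,0,0],"dr":[0,0,-0.16]},{"gripper":1,"translation":[0,0,0],"dr":[0,0,-0.16]},{"gripper":1,"translation":[0,0,0],"dr":[0,0,-0.16]},{"gripper":1,"translation":[0,0,0],"dr":[0,0,-0.16]},{"gripper":1,"translation":[0,0,0],"dr":[0,0,0]},{"gripper":1,"translation":[0,0,0],"dr":[0,0,0]}]'
python3 - <<'E'
from h import *
st=bot.state();i=vision.camera('wrist');cv2.imwrite('pics/w1.png',i);c=cam('wrist',st);print(st['eef_pos'],R.from_rotvec(st['orientation']).as_matrix().round(3),proj(c,[[.5222,.213,.096],[.5222+.021*.596,.213-.021*.803,.096],[.5222-.021*.596,.213+.021*.803,.096]]))
E
```

```text
t: 1.4
eef_pos: [0.5216, 0.2144, 0.1209]
orientation: [2.221, 2.222, 0.0]
wrist_force: [-0.7, 0.7, -0.5]
gripper_width: 0.0909
finger_force: 0.0
t: 2.15
eef_pos: [0.5222, 0.2134, 0.1213]
orientation: [-1.415, -2.805, -0.0]
wrist_force: [0.0, 0.2, -0.3]
gripper_width: 0.0914
finger_force: 0.0
[0.5222424  0.2133859  0.12130658] [[-0.594  0.804 -0.   ]
 [ 0.804  0.594  0.   ]
 [ 0.     0.    -1.   ]] [[317.14379789 234.00641327]
 [317.26387825 267.47536431]
 [317.01795441 198.83056511]]
```

View pics/w1.png

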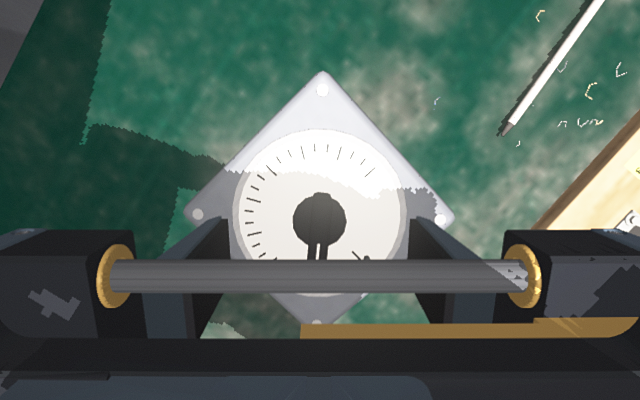

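The knob's bar stands upright at column 318, between the fingers as predicted. I'll descend and grip.

```bash
python3 -m inch '[{"gripper":1,"translation":[0,0,0.63],"dr":[0,0,0]},{"gripper":1,"translation":[0,0,0.63],"dr":[0,0,0]},{"gripper":1,"translation":[0,0,0.63],"dr":[0,0,0]},{"gripper":-1,"translation":[0,0,0],"dr":[0,0,0]},{"gripper":-1,"translation":[0,0,0],"dr":[0,0,0]},{"gripper":-1,"translation":[0,0,0],"dr":[0,0,0]},{"gripper":-1,"translation":[0,0,0],"dr":[0,0,0]},{"gripper":-1,"translation":[0,0,0],"dr":[0,0,0]},{"gripper":-1,"translation":[0,0,0],"dr":[0,0,0]},{"gripper":-1,"translation":[0,0,0],"dr":[0,0,0]}]' 20
```

```text
t: 3.45
eef_pos: [0.5225, 0.213, 0.0742]
orientation: [1.41, 2.807, 0.0]
wrist_force: [-0.3, -0.4, 0.3]
gripper_width: 0.024
finger_force: 0.0
```

```bash
python3 -m inch '[{"gripper":-1,"translation":[0,0,0],"dr":[0,0,0]},{"gripper":-1,"translation":[0,0,0],"dr":[0,0,0]},{"gripper":-1,"translation":[0,0,0],"dr":[0,0,0]},{"gripper":-1,"translation":[0,0,0],"dr":[0,0,-0.1]},{"gripper":-1,"translation":[0,0,0],"dr":[0,0,-0.1]},{"gripper":-1,"translation":[0,0,0],"dr":[0,0,-0.1]},{"gripper":-1,"translation":[0,0,0],"dr":[0,0,-0.1]},{"gripper":-1,"translation":[0,0,0],"dr":[0,0,-0.1]},{"gripper":-1,"translation":[0,0,0],"dr":[0,0,-0.1]},{"gripper":-1,"translation":[0,0,0],"dr":[0,0,0]}]'
python3 -c "
from plant import bot
s=bot.state();print(s['ft_torque'],s['gripper_width'],s['finger_force'])"
python3 -m inch '[{"gripper":-1,"translation":[0,0,0],"dr":[0,0,-0.04]},{"gripper":-1,"translation":[0,0,0],"dr":[0,0,-0.04]},{"gripper":-1,"translation":[0,0,0],"dr":[0,0,-0.04]},{"gripper":-1,"translation":[0,0,0],"dr":[0,0,0]}]'
python3 -c "
from plant import bot
s=bot.state();print(s['ft_torque'],s['gripper_width'],s['finger_force'])"
```

```text
t: 4.7
eef_pos: [0.5222, 0.2126, 0.0742]
orientation: [-0.518, -3.098, 0.001]
wrist_force: [-0.2, -3.5, 3.7]
gripper_width: 0.0117
finger_force: 20.0
[-0.62820566  0.10653759  0.00170719] 0.011743906338315051 19.99934881925583
t: 5.2
eef_pos: [0.5222, 0.2124, 0.0742]
orientation: [-0.334, -3.123, 0.001]
wrist_force: [-1.3, -5.2, 4.4]
gripper_width: 0.0121
finger_force: 20.0
[-0.93185442  0.1751315   0.02740084] 0.012123854577491594 20.000301003456116
```

```bash
for k in 1; do python3 -m inch '[{"gripper":-1,"translation":[0,0,0],"dr":[0,0,-0.03]},{"gripper":-1,"translation":[0,0,0],"dr":[0,0,-0.02]},{"gripper":-1,"translation":[0,0,0],"dr":[0,0,0]},{"gripper":-1,"translation":[0,0,0],"dr":[0,0,0]}]'; done
python3 -c "
from plant import bot
s=bot.state();print(s['ft_torque'],s['gripper_width'],s['finger_force'])"
```

```text
t: 5.7
eef_pos: [0.5222, 0.2124, 0.0742]
orientation: [-0.257, -3.13, 0.001]
wrist_force: [-0.6, -5.3, 4.8]
gripper_width: 0.0118
finger_force: 20.0
[-0.99429096  0.08686982 -0.22157801] 0.011786187303434288 20.001939833164215
```

The moment of -0.22 N m shows the knob is at its stop. I'll release, rise, turn to the holster's heading and move near the probe.

```bash
python3 -m inch '[{"gripper":1,"translation":[0,0,0],"dr":[0,0,0]},{"gripper":1,"translation":[0,0,0],"dr":[0,0,0]},{"gripper":1,"translation":[0,0,0],"dr":[0,0,0]},{"gripper":1,"translation":[0,0,-1],"dr":[0,0,0]},{"gripper":1,"translation":[0,0,-1],"dr":[0,0,0]},{"gripper":1,"translation":[0,0,-1],"dr":[0,0,0]},{"gripper":1,"translation":[0,0,-1],"dr":[0,0,0]},{"gripper":1,"translation":[0,0,-1],"dr":[0,0,-0.17]},{"gripper":1,"translation":[0,0,-1],"dr":[0,0,-0.17]},{"gripper":1,"translation":[0,0,-1],"dr":[0,0,0]}]'
python3 -m inch '[{"gripper":1,"translation":[0.04,-1,0],"dr":[0,0,0]},{"gripper":1,"translation":[0.04,-1,0],"dr":[0,0,0]},{"gripper":1,"translation":[0.04,-1,0],"dr":[0,0,0]},{"gripper":1,"translation":[0.04,-1,0],"dr":[0,0,0]},{"gripper":1,"translation":[0.04,-1,0],"dr":[0,0,0]},{"gripper":1,"translation":[0.04,-1,0],"dr":[0,0,0]},{"gripper":1,"translation":[0.04,-1,0],"dr":[0,0,0]},{"gripper":1,"translation":[0.04,-1,0],"dr":[0,0,0]}]'
python3 -m inch '[{"gripper":1,"translation":[0.04,-1,0],"dr":[0,0,0]},{"gripper":1,"translation":[0.04,-1,0],"dr":[0,0,0]},{"gripper":1,"translation":[0.04,-1,0],"dr":[0,0,0]},{"gripper":1,"translation":[0.04,-1,0],"dr":[0,0,0]},{"gripper":1,"translation":[0.04,-1,0],"dr":[0,0,0]},{"gripper":1,"translation":[0.04,-1,0],"dr":[0,0,0]},{"gripper":1,"translation":[0.04,-1,0],"dr":[0,0,0]},{"gripper":1,"translation":[0.04,-1,0],"dr":[0,0,0]},{"gripper":1,"translation":[0,0,0],"dr":[0,0,0]},{"gripper":1,"translation":[0,0,0],"dr":[0,0,0]}]'
python3 - <<'E'
from h import *
st=bot.state();i=vision.camera('wrist');s=vision.camera('scene');d=vision.camera('side')
cv2.imwrite('pics/w2.png',i);cv2.imwrite('pics/s2.png',s);cv2.imwrite('pics/d2.png',d)
f=lambda im,x,y,w,h:cv2.resize(im[y:y+h,x:x+w],(w*2,h*2),interpolation=cv2.INTER_CUBIC)
b=np.zeros((600,640,3),np.uint8);b[:400]=i;b[400:,:200]=f(s,200,140,100,100);b[400:,200:440]=f(d,255,240,120,100);b[400:,440:]=f(s,340,240,100,100)
cv2.imwrite('pics/c2.png',b)
c=cam('wrist',st);print(st['joint_pos'].round(2),st['eef_pos'],R.from_rotvec(st['orientation']).as_matrix().round(3),proj(c,[[.4723,-.2039,.1616],[.5075,-.1985,.133]]))
E
```

```text
t: 6.95
eef_pos: [0.5223, 0.213, 0.25]
orientation: [0.285, -3.129, -0.0]
wrist_force: [1.0, 1.2, 0.2]
gripper_width: 0.091
finger_force: 0.0
t: 7.95
eef_pos: [0.5503, 0.014, 0.2491]
orientation: [0.281, -3.129, -0.0]
wrist_force: [-0.2, 0.2, -0.2]
gripper_width: 0.0913
finger_force: 0.0
t: 9.2
eef_pos: [0.578, -0.1831, 0.2491]
orientation: [0.281, -3.129, -0.001]
wrist_force: [0.2, -0.9, 0.2]
gripper_width: 0.0913
finger_force: 0.0
[-0.41  0.44  1.35  0.    1.36 -2.16] [ 0.57795287 -0.18314072  0.24906001] [[-0.984 -0.178 -0.   ]
 [-0.178  0.984  0.   ]
 [ 0.     0.    -1.   ]] [[315.12339987  51.97163562]
 [314.34200859 106.88775795]]
```

View pics/c2.png

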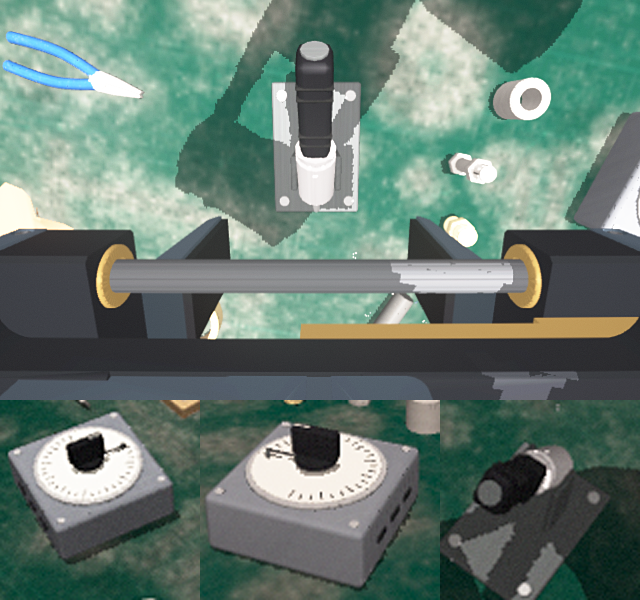

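The meter's pointer now lies on the zero mark. In the wrist view the handle is upright, with its tail at (314,50) where predicted and the collar at about (316,150).

```bash
python3 - <<'E'
from h import *
c=cam('wrist');S=cam('scene');t=tri([(c,(314,50)),(S,(365,286.25))]);print('tail',t)
p=plane(c,[(314,50),(316.5,170),(317,203)],.1616);print(p)
f=plane(c,[(281,95),(350,95),(285,201),(347,201)],.009);print(f,f.mean(0),np.arctan2(*(f[2]-f[0])[[1,0]]),np.arctan2(*(f[3]-f[1])[[1,0]]))
yaw=.175;st=bot.state();M=R.from_rotvec(st['orientation']).as_matrix()
for T in(t,):
    a=np.array([-np.cos(yaw)*.743,-np.sin(yaw)*.743,.669])
    g=T-a*.051; print('grip',g,'mouth',T-a*.098)
    tcp=g-[0,0,.0188];print('units',(M.T@(tcp-st['eef_pos']))/.025)
E
```

```text
tail [ 0.47167986 -0.2045767   0.16392806]
[[ 0.47128348 -0.2046278   0.1616    ]
 [ 0.55178634 -0.18841096  0.1616    ]
 [ 0.5762402  -0.18362858  0.1616    ]]
[[ 0.49966662 -0.23866549  0.009     ]
 [ 0.48600163 -0.16327675  0.009     ]
 [ 0.618634   -0.21531012  0.009     ]
 [ 0.60545959 -0.14266222  0.009     ]] [ 0.55244046 -0.18997864  0.009     ] 0.19385217150511042 0.17088421655995115
grip [ 0.50899411 -0.19797922  0.12980906] mouth [ 0.54338174 -0.19189919  0.09836606]
units [ 2.82506005 -0.10506592  5.52814254]
```

```bash
python3 -m inch '[{"gripper":1,"translation":[0.7,-0.02,0],"dr":[0,0,0]},{"gripper":1,"translation":[0.7,-0.02,0],"dr":[0,0,0]},{"gripper":1,"translation":[0.7,-0.03,0],"dr":[0,0,0]},{"gripper":1,"translation":[0.72,-0.03,0],"dr":[0,0,0]},{"gripper":1,"translation":[0,0,1],"dr":[0,0,0]},{"gripper":1,"translation":[0,0,1],"dr":[0,0,0]},{"gripper":1,"translation":[0,0,1],"dr":[0,0,0]},{"gripper":1,"translation":[0,0,1],"dr":[0,0,0]},{"gripper":1,"translation":[0,0,0.75],"dr":[0,0,0]},{"gripper":1,"translation":[0,0,0.73],"dr":[0,0,0]}]' 45
python3 -m inch '[{"gripper":-1,"translation":[0,0,0],"dr":[0,0,0]},{"gripper":-1,"translation":[0,0,0],"dr":[0,0,0]},{"gripper":-1,"translation":[0,0,0],"dr":[0,0,0]},{"gripper":-1,"translation":[0,0,0],"dr":[0,0,0]},{"gripper":-1,"translation":[0,0,0],"dr":[0,0,0]},{"gripper":-1,"translation":[0,0,0],"dr":[0,0,0]},{"gripper":-1,"translation":[0,0,0],"dr":[0,0,0]},{"gripper":-1,"translation":[0,0,0],"dr":[0,0,0]},{"gripper":-1,"translation":[0,0,0],"dr":[0,0,0]},{"gripper":-1,"translation":[0,0,0],"dr":[0,0,0]}]' 45
```

```text
t: 10.6
eef_pos: [0.5085, -0.1987, 0.1117]
orientation: [-0.281, 3.129, -0.0]
wrist_force: [-0.5, 0.7, -0.3]
gripper_width: 0.0911
finger_force: 0.0
t: 11.85
eef_pos: [0.5091, -0.1984, 0.1122]
orientation: [0.281, -3.129, -0.0]
wrist_force: [-0.2, 0.6, 0.3]
gripper_width: 0.0261
finger_force: 45.0
```

The grip is at 26.1 mm, as it should be. I'll start the pull along 45 degrees.

```bash
python3 -m inch '[{"gripper":-1,"translation":[0.14,0,-0.14],"dr":[0,0,0]},{"gripper":-1,"translation":[0.14,0,-0.14],"dr":[0,0,0]},{"gripper":-1,"translation":[0.14,0,-0.14],"dr":[0,0,0]},{"gripper":-1,"translation":[0.14,0,-0.14],"dr":[0,0,0]}]'
```

```text
t: 12.35
eef_pos: [0.495, -0.201, 0.1265]
orientation: [0.281, -3.129, 0.0]
wrist_force: [-0.4, 0.8, -2.2]
gripper_width: 0.0258
finger_force: 45.0
```

```bash
python3 -m inch '[{"gripper":-1,"translation":[0.29,0,-0.29],"dr":[0,0,0]},{"gripper":-1,"translation":[0.29,0,-0.29],"dr":[0,0,0]},{"gripper":-1,"translation":[0.29,0,-0.29],"dr":[0,0,0]},{"gripper":-1,"translation":[0.29,0,-0.29],"dr":[0,0,0]},{"gripper":-1,"translation":[0.29,0,-0.29],"dr":[0,0,0]},{"gripper":-1,"translation":[0.29,0,-0.29],"dr":[0,0,0]},{"gripper":-1,"translation":[0.29,0,-0.29],"dr":[0,0,0]},{"gripper":-1,"translation":[0.29,0,-0.29],"dr":[0,0,0]},{"gripper":-1,"translation":[0.29,0,-0.29],"dr":[0,0,0]},{"gripper":-1,"translation":[0.29,0,-0.29],"dr":[0,0,0]}]'
python3 -m inch '[{"gripper":-1,"translation":[0,0,-0.4],"dr":[0,0,0]},{"gripper":-1,"translation":[0,0,-0.4],"dr":[0,0,0]},{"gripper":-1,"translation":[0,0,-0.4],"dr":[0,0,0]},{"gripper":-1,"translation":[0,0,-0.4],"dr":[0,0,0]},{"gripper":-1,"translation":[0,0,-0.4],"dr":[0,0,0]},{"gripper":-1,"translation":[0,0,0],"dr":[0,0,0]},{"gripper":-1,"translation":[0,0,0],"dr":[0,0,0]},{"gripper":-1,"translation":[0,0,0],"dr":[0,0,0]},{"gripper":-1,"translation":[0,0,0],"dr":[0,0,0]}]'
python3 - <<'E'
from h import *
s=vision.camera('side');c=vision.camera('scene')
cv2.imwrite('pics/s3.png',s);cv2.imwrite('pics/c3.png',np.hstack([s[40:240,240:520],c[180:380,240:520]]));cv2.imwrite('pics/sc3.png',c)
E
```

```text
t: 13.6
eef_pos: [0.4235, -0.214, 0.1991]
orientation: [0.281, -3.129, -0.0]
wrist_force: [-0.6, -0.2, -1.1]
gripper_width: 0.0259
finger_force: 45.0
t: 14.72
eef_pos: [0.4239, -0.2138, 0.2484]
orientation: [0.281, -3.129, -0.0]
wrist_force: [0.3, -0.5, -1.2]
gripper_width: 0.0257
finger_force: 45.0
```

View pics/c3.png

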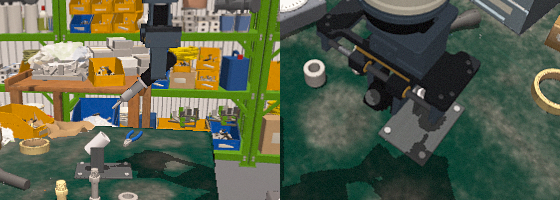

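The probe is clear, with its tip at side-view pixel (357,147), above the mouth. Next I move up and forward, then turn it level.

```bash
python3 -m inch '[{"gripper":-1,"translation":[0,0,-0.5],"dr":[0,0,0]},{"gripper":-1,"translation":[0,0,-0.5],"dr":[0,0,0]},{"gripper":-1,"translation":[-0.6,0,-0.5],"dr":[0,0,0]},{"gripper":-1,"translation":[-0.6,0,-0.5],"dr":[0,0,0]},{"gripper":-1,"translation":[-0.6,0,0],"dr":[0,0,0]},{"gripper":-1,"translation":[-0.6,0,0],"dr":[0,0,0]},{"gripper":-1,"translation":[-0.6,0,0],"dr":[0,0,0]},{"gripper":-1,"translation":[-0.6,0,0],"dr":[0,0,0]},{"gripper":-1,"translation":[-0.4,0,0],"dr":[0,0,0]}]'
python3 -m inch '[{"gripper":-1,"translation":[0,0,0],"dr":[0,-0.1,0]},{"gripper":-1,"translation":[0,0,0],"dr":[0,-0.1,0]},{"gripper":-1,"translation":[0,0,0],"dr":[0,-0.1,0]},{"gripper":-1,"translation":[0,0,0],"dr":[0,-0.1,0]},{"gripper":-1,"translation":[0,0,0],"dr":[0,-0.1,0]},{"gripper":-1,"translation":[0,0,0],"dr":[0,-0.1,0]},{"gripper":-1,"translation":[0,0,0],"dr":[0,-0.13,0]},{"gripper":-1,"translation":[0,0,0],"dr":[0,0,0]},{"gripper":-1,"translation":[0,0,0],"dr":[0,0,0]},{"gripper":-1,"translation":[0,0,0],"dr":[0,0,0]}]'
python3 - <<'E'
from h import *
st=bot.state();print(st['joint_pos'].round(2),R.from_rotvec(st['orientation']).as_matrix().round(3))
s=vision.camera('side');cv2.imwrite('pics/s4.png',s);cv2.imwrite('pics/sc4.png',vision.camera('scene'));cv2.imwrite('pics/c4.png',cv2.resize(s[40:240,220:460],(720,600)))
E
```

```text
t: 15.95
eef_pos: [0.5233, -0.1959, 0.2984]
orientation: [0.281, -3.129, -0.0]
wrist_force: [0.6, -0.2, -1.2]
gripper_width: 0.0257
finger_force: 45.0
t: 17.2
eef_pos: [0.5246, -0.1952, 0.3016]
orientation: [-0.22, 2.409, 0.08]
wrist_force: [-0.6, 0.1, -1.3]
gripper_width: 0.0261
finger_force: 45.0
[-0.83  0.14  1.9   0.84  0.86 -3.08] [[-0.737 -0.18   0.652]
 [-0.137  0.984  0.117]
 [-0.662 -0.003 -0.749]]
```

View pics/c4.png

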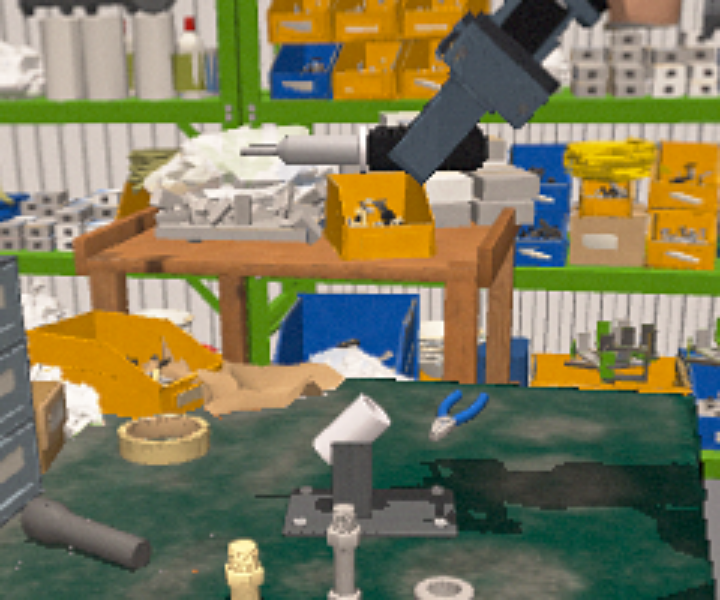

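The view shows the probe about level, with its tip at crop (242,151) and collar at (365,148). Joint 6 sits at its range end, so I'll quantify both.

```bash
python3 - <<'E'
from h import *
st=bot.state();print(st['joint_pos'],st['t'],np.abs(st['joint_vel']).max())
M=R.from_rotvec(st['orientation']).as_matrix();g=st['eef_pos']-.0188*M[:,2];n=M[:,1]
D=cam('side');d=rays(D,[(220+x/3,40+y/3) for x,y in((242,151),(365,148),(487,144))])
P=D[2]+d*(((g-D[2])@n)/(d@n))[:,None];print('grip',g,P)
v=P[0]-P[1];print('elev deg',np.degrees(np.arctan2(v[2],np.hypot(*v[:2]))),np.linalg.norm(v))
E
```

```text
[-0.8352386   0.14458596  1.90474512  0.84096855  0.85548994 -3.08269548] 17.3 0.010816320932249992
grip [ 0.51219066 -0.19721588  0.3155174 ] [[ 0.648557   -0.1723635   0.31633072]
 [ 0.55207875 -0.18994428  0.31710114]
 [ 0.4576736  -0.2071459   0.31874811]]
elev deg -0.4501065647643682 0.09807002564941855
```

```bash
python3 -m inch '[{"gripper":-1,"translation":[0,0,0],"dr":[0,0,0.04]},{"gripper":-1,"translation":[0,0,0],"dr":[0,0,0.04]},{"gripper":-1,"translation":[0,0,0],"dr":[0,0,0]},{"gripper":-1,"translation":[0,0,0],"dr":[0,0,0]},{"gripper":-1,"translation":[0,0,0],"dr":[0,0,0]},{"gripper":-1,"translation":[0,0,0],"dr":[0,0,0]},{"gripper":-1,"translation":[0,0,0],"dr":[0,0,0]},{"gripper":-1,"translation":[0,0,0],"dr":[0,0,0]}]'
python3 - <<'E'
from h import *
st=bot.state();print(st['joint_pos'],np.abs(st['joint_vel']).max(),R.from_rotvec(st['orientation']).as_matrix().round(3))
M=R.from_rotvec(st['orientation']).as_matrix();g=st['eef_pos']-.0188*M[:,2]
w=M@np.array([.737,0,-.66]);print('axis est',w,g)  # tip axis in tool coords, from the last measurement
E
```

```text
t: 18.3
eef_pos: [0.5239, -0.1951, 0.3011]
orientation: [-0.117, 2.417, 0.119]
wrist_force: [0.3, 0.1, -1.0]
gripper_width: 0.0258
finger_force: 45.0
[-0.8367106   0.14452337  1.90638477  0.84280132  0.85515598 -3.00178784] 0.0017209424147250087 [[-0.749 -0.117  0.653]
 [-0.052  0.992  0.118]
 [-0.661  0.054 -0.748]]
axis est [-0.98248533 -0.11595598  0.00676685] [ 0.51167256 -0.19734001  0.31519632]
```

Joint 6 is off its limit, and the probe is level, still and high enough. I'll hand in.

```bash
python3 -c "
from plant import bot
print(bot.sign_off())"
```

```text
the job is handed in; nothing more can be done
None
```

The job is handed in, though the hand-in call gave no verdict: the pointer is at zero, and the probe is out of the holster and held still and level (under 1 degree off) in the gripper, its handle's middle about 31 cm above the bench, with no sign of the loose fittings having been touched.

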